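Latch the insert jar in its bench cradle, twist the lid off and hold it over the mouth

TASK

Swing the orange keeper bar shut across the front of the clear jar with the red lid until it snaps behind its ball catch, so that the jar is braced in its black cradle. Then twist the red lid off anticlockwise, letting it rise as it turns, stop turning as soon as its threads let go (about a quarter turn), lift it straight off and finish holding it in the gripper, level and over the jar, a finger's width above the mouth. Leave the jar sitting in the latched cradle and everything else on the bench where it is.

Things in the scene. Friction and masses are not known exactly. Their poses are not given: they have to be found in the camera images.
- cradle: black printed jar cradle screwed to the bench; place and yaw vary. Base plate 116 x 146 mm, 8 mm thick; origin at bench level under the plate, x from the open front to the back wall, z up. Back wall and two cheeks (beside the jar's rear half) stand 46 mm above the plate, 1 mm clear of the jar. Keeper hinge post front left (x -32, y +52 mm), catch post front right (x -36, y -69, 60 mm tall)
- cradle_home (a point): where the centre of the jar's underside belongs when the jar stands fully home in the cradle: cradle x +10, y 0, z +8 mm; axes as the cradle
- keeper (a joint): angle of the orange keeper bar about its vertical hinge, rad: 0 = shut across the jar's front, against its stop; grows as the free end swings out to the cradle's -x (clockwise from above). Starts at 0.6 to 1.15, turns easily, stays where left. In the last 0.1 rad its nose must be pushed past a sprung ball in the catch post, about 7 N at the peg; below 0.03 the ball holds it. It pushes the jar home
- keeper_hinge (a point): on the keeper's vertical hinge axis, at the mid-height of the bar (38 mm above the bench)
- keeper_grip (a point): top centre of the keeper's upright grip peg, 12 mm diameter, 80 mm from the hinge axis, standing from the bar (top 45 mm above the bench, 10 mm thick, with a 4 mm pad facing the jar) up to 80 mm above the bench. Push it shut from outside, at 50 to 78 mm above the bench; when shut there is no room for a finger between peg and jar
- jar: clear plastic square jar of brass inserts, about 0.33 kg, 64 x 64 mm body, loose, standing in the cradle up to 8 mm short of home towards the front; origin at the centre of its underside, z up, x towards the cradle's back. Body 70 mm tall, sloping round shoulder to 78 mm, round threaded neck up to the rim at 98 mm
- jar_mouth (a point): centre of the jar's mouth, level with its rim, 98 mm above its underside; axes as the jar
- lid: red twist-off lid screwed on the jar, 40 g, round, 56 mm diameter, 17.5 mm tall; origin on its axis at the skirt's bottom edge, z up, about 85 mm above the jar's underside when tight (so 93 mm above the bench, top 110 mm). Grip the skirt at any height and yaw, 40 to 90 N. It breaks loose with about 0.3 to 0.5 N m, easing as it turns. It can be lifted only once its lugs are free of the threads
- lid_mark (a point): point on the lid's rim, 28 mm out on the lid's own +x axis. In the jar's frame it lies on +x when the lid is tight and turns towards +y as the lid is unscrewed (anticlockwise from above); it starts 0 to 12 degrees from tight. The lid rises 2.5 mm in 60 degrees; at 65 degrees from tight its three lugs are free, from 102 degrees on they would meet the next threads
- lid_seat (a point): centre of the lid's sealing face, 14 mm above the lid's origin; level with the jar's mouth when the lid is tight; axes as the lid
- spare_jar: second jar of the same make, closed with a BLUE lid, 64 x 64 mm, 102 mm tall, loose; origin at the centre of its underside. To be left alone
- insert_tray: yellow open tray 75 x 120 mm, 24 mm tall, three bays of brass inserts; origin at the centre of its underside. To be left alone
- driver: screwdriver lying flat, 190 mm long, blue handle; origin near its middle at bench level. To be left alone
- bracket_a: black printed U bracket 70 x 34 mm, 45 mm tall; origin at the centre of its underside. To be left alone
- bracket_b: a second black printed U bracket like bracket_a. To be left alone
- tape_roll: green roll of tape lying flat, 100 mm outside, 48 mm tall; origin at the centre of its underside. To be left alone
- calipers: steel and black digital calipers lying flat, 230 mm long, 14 mm thick; origin at bench level mid-beam. To be left alone

How it is judged:
On the way, in this order (a step that is already met when the one before it is completed fails the run):
1. the keeper bar is shut behind its ball catch, with the jar home and its lid still on (value of joint keeper below 0.03 rad and z of lid_seat in the frame of jar_mouth below 0.003 m), for 0.2 s.
2. the lid is unscrewed and lifted clear of the jar's mouth (z of lid_seat in the frame of jar_mouth above 0.004 m), for 0.2 s.
At the end, for the whole second after the job is handed in: keeper shut behind its catch (under 0.03 rad); jar upright and home (5 mm) in the cradle; lid gripped (over 2 N), at rest, level (0.15 rad), sealing face 5 to 35 mm above the jar's rim and within 15 mm of its axis, touching neither jar nor cradle, turned under about 120 degrees from tight (value of joint keeper below 0.03 rad and x of jar in the frame of cradle_home between -0.006 and 0.005 m and y of jar in the frame of cradle_home between -0.005 and 0.005 m and z of jar in the frame of cradle_home below 0.004 m and angle between jar's own z axis and vertical below 0.08 rad and z of lid_seat in the frame of jar_mouth between 0.005 and 0.035 m and horizontal distance between lid_seat and jar_mouth below 0.015 m and angle between lid's own z axis and vertical below 0.15 rad and x of lid_mark in the frame of jar above -0.0145 m and contact force between the fingers and lid above 2 N and contact force between lid and jar below 0.2 N and contact force between lid and cradle below 0.2 N and linear speed of each of lid, jar below 0.03 m/s); the arm keeps its last pose, push and grip.
It fails at once if the lid is unscrewed before the keeper is shut (value of joint keeper above 0.1 rad and y of lid_mark in the frame of jar above 0.016 m).
It fails at once if the lid is turned on well past where its threads let go (over about 120 degrees from tight) (x of lid_mark in the frame of jar below -0.0145 m).
It fails at once if the jar is lifted or tipped in its cradle (z of jar in the frame of cradle_home above 0.008 m or angle between jar's own z axis and vertical above 0.15 rad).
It fails at once if a bystander is disturbed (distance of any of spare_jar, insert_tray, driver, bracket_a, bracket_b, tape_roll, calipers from where it was at the start of the episode above 0.015 m).
It also fails if it takes over 51 s, if anything falls off the work surface, if the arm or the gripper's body presses on something with over 40 N, if the wrist force passes 120 N, or if a joint passes its speed limit or range.

ROBOT

A 7-joint arm with a two-finger parallel gripper is mounted at the origin on the work surface. World frame = base frame: x ahead of the robot, y to its left, z up, the work surface at z = 0. Lengths are in m, angles in rad, forces in N, time in s.
With the tool pointing down it reaches from about 0.425 to 0.925 m from the base axis. Payload 6.8 kg.
Tool frame: the origin (TCP) lies at the very end of the fingers, on their centre line; the grasp point (between the pads) lies 19 mm behind it (arm.pinch_z is the distance from the TCP to the grasp point, in m); z points along the fingers, y is the line along which they close (so a half turn about z gives the same grasp; the last joint's range is limited). The gripper opens to 88 mm and grips with 3 to 60 N. Pads are 20 mm wide; open, the fingers measure 115 mm over their backs; the gripper's body (75 mm by 178 mm) begins 61 mm behind the grasp point.
Start: joints at [-1.374, 0.477, 0.022, 1.555, -0.011, 1.109, -0.083], TCP at [0.203, 0.644, 0.223] pointing down, gripper open.
Joint ranges: [-2.96, 2.96], [-0.34, 2.1], [-1.41, 1.46], [0.24, 2.44], [-1.37, 4.51], [0.17, 1.92], [-2.96, 2.96]. Speed limits (rad/s): [2.39, 2.39, 3.14, 3.14, 3.14, 3.14, 3.14].

INTERFACE

Orientations are given as a unit quaternion [w, x, y, z].
In Python, from workcell import arm gives the robot as it stands. The module is installed in compiled form; this text tells all that it offers.
- The arm moves only by the tool advance, called after ">>>" in YAML: its name, and indented under it one key for each argument. Schema: {"type":"object","properties":{"plan":{"type":"array","items":{"type":"array","prefixItems":[{"type":"array","items":{"type":"number"},"minItems":3,"maxItems":3},{"type":"array","items":{"type":"number"},"minItems":3,"maxItems":3}],"minItems":2,"maxItems":2},"minItems":1,"maxItems":20},"aperture":{"type":"number"},"only":{"type":"string"},"quiet":{"type":"boolean"},"lines":{"type":"string"}},"required":["plan"],"additionalProperties":false}. plan is a list of rows, 1 to 20 of them, each written [[dx, dy, dz], [rx, ry, rz]]: dx, dy, dz in m, then a rotation vector rx, ry, rz in rad; each row shifts and turns the commanded pose from where the row before left it, along the tool's axes as they then stand; what a row does not reach is not made up. A row lasts 1/12 s, in which the tool goes at most 0.0417 m and 0.125 rad, less where a joint would pass 70% of its speed; a pose out of reach is approached as far as the arm can. aperture is the opening from 0.0 (shut) to 1.0 (fully open), set as the call begins (left out keeps the last). The fingers move at their own pace and stop on an object; the grip force is fixed at half the most. Time passes only in rows, so rows that do not move let the fingers close. The tool returns the time, the measured TCP pose, the force, the opening and the grip force at its end. only (a regular expression) keeps the lines of the reply that match it, lines (a string "A,B") keeps lines A to B, and quiet returns only ok. Input that does not fit is refused with a message, and nothing moves.
- arm.observe(): the state, without advancing time (a new reading comes with each control period).
- arm.capture(name): name is "side" or "top" or "wrist"; returns a dict with "color" (400x640x3 uint8, red, green, blue), "depth" (400x640 float32, m along the optical axis (not along the pixel's ray), 0 where there is no reading), "fx", "fy", "cx", "cy" (pixels), "camera_from_world" (4x4, takes a point from world to camera coordinates); the wrist camera has in their place "hand_eye" (4x4, takes a point from camera to tool coordinates, whose origin is the TCP and whose axes are the flange's). Camera axes: x right, y up, looking along -z (the intrinsics and any distortion apply to the point x, -y, -z); pixel columns grow to the right and rows downward; lengths in m; the calibration is good to about 2 mm. A picture is of the moment at which its call begins: read the wrist's pose just before it.
- arm.close_job(): hands the job in; it is judged then, once.
The state is a dict: "clock": time; "qpos": joint angles; "joint_vel": joint speeds; "joint_efforts": joint torques, N m; "eef_pos": TCP position; "tool_rot": TCP orientation; "ft_force": force on the tool from outside, world axes, zero at the start; "ft_torque": the same for the moment, N m; "grip_width": opening from 0.0 (shut) to 1.0 (fully open); "grip_force": force on a finger pad.
Only numpy, scipy, OpenCV 4.12 (cv2) and the standard library are available. Lean on these libraries where they do the work, as an engineer would, in place of code of your own. Each camera call takes 0.05 s, during which the arm holds its last target. There are 200 camera calls.

## Working session

There is one attempt and no reset: what is moved stays moved. The work goes in short steps, Python scripts to look and compute and a tool call to move; the robot and the scene stay as the last step left them, time stands still between calls to the robot, and variables do not carry over. Pictures are saved under pics/ and viewed, at most 13 in all, crops included, and the job is handed in when it is done.

```bash
mkdir -p pics
```

Create h.py:
```python
import numpy as np, cv2
from workcell import arm
from scipy.spatial.transform import Rotation as R
def rot(q): return R.from_quat([q[1],q[2],q[3],q[0]]).as_matrix()
def cap(n):
    s=arm.observe(); c=arm.capture(n)
    if n=="wrist":
        T=np.eye(4);T[:3,:3]=rot(s["tool_rot"]);T[:3,3]=s["eef_pos"]
        c["wfc"]=T@c["hand_eye"]
    else: c["wfc"]=np.linalg.inv(c["camera_from_world"])
    return c
def pts(c):
    d=c["depth"];v,u=np.mgrid[:d.shape[0],:d.shape[1]]
    P=np.stack([(u-c["cx"])/c["fx"]*d,-(v-c["cy"])/c["fy"]*d,-d],-1)
    return P@c["wfc"][:3,:3].T+c["wfc"][:3,3]
def plane(c,u,v,z):
    r=c["wfc"][:3,:3]@np.array([(u-c["cx"])/c["fx"],-(v-c["cy"])/c["fy"],-1]);o=c["wfc"][:3,3]
    return o+r*(z-o[2])/r[2]
```

Run:
```python
from h import *
for n in("top","side"):
    c=cap(n); cv2.imwrite(f"pics/{n}0.png",c["color"][:,:,::-1]); np.save(n,c,allow_pickle=True)
    print([k for k in c], c["wfc"].round(3))
s=arm.observe();print(s)
```

```text
['color', 'depth', 'fx', 'fy', 'cx', 'cy', 'camera_from_world', 'wfc'] [[ 0.029  0.998 -0.05   0.485]
 [-0.999  0.03   0.01   0.093]
 [ 0.012  0.05   0.999  1.593]
 [ 0.     0.     0.     1.   ]]
['color', 'depth', 'fx', 'fy', 'cx', 'cy', 'camera_from_world', 'wfc'] [[ 0.906  0.233 -0.352  0.209]
 [-0.422  0.468 -0.776 -0.773]
 [-0.016  0.852  0.523  0.654]
 [ 0.     0.     0.     1.   ]]
{'clock': 0.1, 'qpos': array([-1.37411816,  0.47771564,  0.02236933,  1.55633327, -0.01149015,
        1.10929954, -0.08309971]), 'joint_vel': array([-8.00040629e-04, -1.49390615e-03, -2.38132543e-06, -9.06984926e-04,
        4.17132226e-05, -2.33864858e-05,  3.94076285e-04]), 'joint_efforts': array([ 4.44872960e-03, -5.84083843e+01,  1.54046919e+00, -2.73309445e+01,
       -5.41254447e-02,  1.30388842e-02,  7.39626694e-05]), 'eef_pos': array([0.20242317, 0.64336954, 0.22178883]), 'tool_rot': array([-5.43757088e-05,  1.51799314e-01,  9.88411001e-01, -8.11801542e-04]), 'ft_force': array([ 0.10766835,  0.43697954, -0.28716454]), 'ft_torque': array([ 0.04209014, -0.01996063,  0.0170614 ]), 'grip_force': 0.0, 'grip_width': 0.9958110184204887}
```

View pics/top0.png

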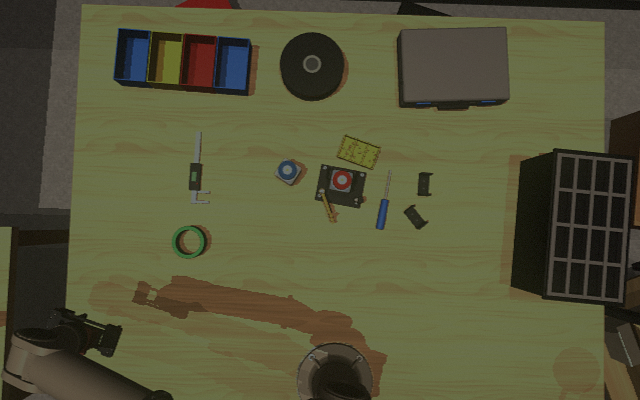

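View pics/side0.png

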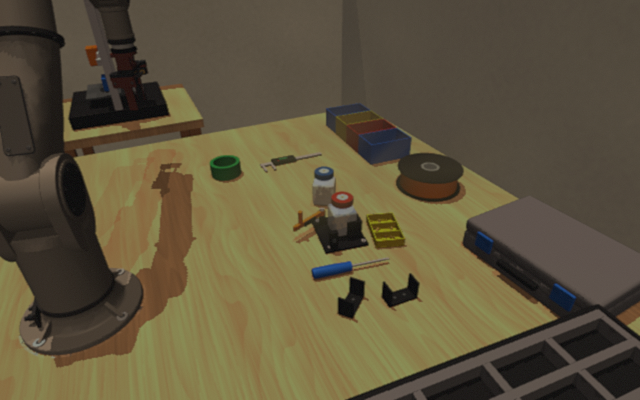

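The top view shows the lid at (342,180) on the black cradle and the orange keeper open towards the robot at about (329,207). The spare jar is at (288,172), the tray at (358,152) and the driver at (384,205). I'll enlarge both views.

Run:
```python
from h import *
t=np.load("top.npy",allow_pickle=True).item();s=np.load("side.npy",allow_pickle=True).item()
a=cv2.resize(t["color"][150:230,295:395,::-1],None,fx=5,fy=5,interpolation=2)
b=cv2.resize(s["color"][180:260,285:385,::-1],None,fx=5,fy=5,interpolation=2)
g=np.vstack([a,b])[:, :]
g=cv2.resize(np.hstack([a,b]),(800,320)); g=np.clip(g*1.8,0,255)
cv2.imwrite("pics/crop0.png",g)
for n,c in(("top",t),("side",s)):
    hsv=cv2.cvtColor(c["color"],cv2.COLOR_RGB2HSV);P=pts(c)
    print(n,"table z",np.median(P[215:225,270:290,2]))
    for nm,lo,hi in(("red",(174,120,60),(180,255,255)),("red0",(0,150,60),(4,255,255)),("orange",(5,160,60),(19,255,255)),):
        m=cv2.inRange(hsv,lo,hi)>0
        box=np.zeros_like(m); 
        if n=="top": box[160:230,300:370]=1
        else: box[185:260,285:385]=1
        m&=box
        v,u=np.nonzero(m)
        if len(u): print(nm,len(u),u.mean(),v.mean(),P[m].mean(0).round(4),P[m].max(0).round(3),P[m].min(0).round(3))
```

```text
top table z 0.001174254119830187
red0 27 343.0 179.74074074074073 [ 0.6203 -0.0032  0.1111] [0.646 0.023 0.12 ] [ 0.595 -0.024  0.105]
orange 157 340.77070063694265 180.70063694267515 [0.6165 0.0039 0.1184] [0.646 0.093 1.593] [ 0.485 -0.027  0.045]
side table z 0.0005155065121074109
red0 6 338.8333333333333 194.33333333333334 [0.6182 0.0135 0.1109] [0.636 0.018 0.112] [ 0.602 -0.001  0.11 ]
orange 295 323.5593220338983 211.1864406779661 [0.5729 0.0109 0.0738] [0.707 0.057 0.654] [ 0.209 -0.773 -0.   ][ WARN:0@0.489] global loadsave.cpp:1063 imwrite_ Unsupported depth image for selected encoder is fallbacked to CV_8U.
```

View pics/crop0.png

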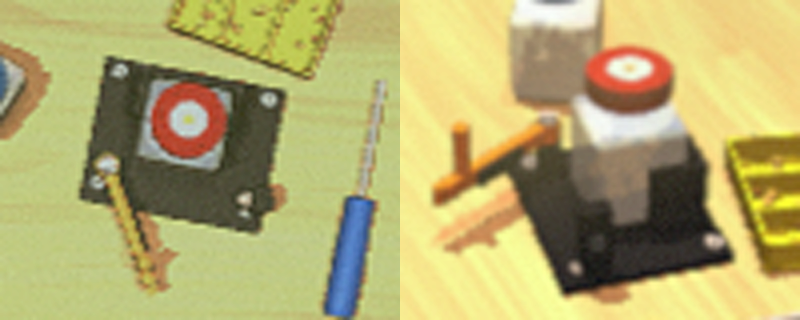

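Add to h.py:
```python
def to(p,yaw=None):
    "tool-frame translation to world p, and rz to bring tool y-axis to world angle yaw (mod pi)"
    s=arm.observe();M=rot(s["tool_rot"]);e=s["eef_pos"]
    print("t",round(s["clock"],2),"tcp",e.round(4),"tool d",(M.T@(np.array(p)-e)).round(4),"yawY",np.arctan2(M[1,1],M[0,1]).round(4),"tilt",M[:,2].round(4),"q",s["qpos"].round(2),"F",s["ft_force"].round(1),"g",round(s["grip_width"],3),round(s["grip_force"],1))
```

Run:
```python
from h import *
c=cap("wrist"); print(c["hand_eye"].round(4),c["fx"],c["cx"],c["cy"])
to([0.55,0.0,0.36])
```

```text
[[ 2.000e-04  9.701e-01  2.426e-01  6.650e-02]
 [ 1.000e+00 -4.000e-04  7.000e-04 -1.000e-04]
 [ 8.000e-04  2.426e-01 -9.701e-01 -1.623e-01]
 [ 0.000e+00  0.000e+00  0.000e+00  1.000e+00]] 294.3878226936461 319.6527936470178 201.97652891575385
t 0.15 tcp [0.2024 0.6435 0.2219] tool d [-0.5246 -0.5097 -0.1373] yawY 1.2661 tilt [-3.0e-04 -1.3e-03 -1.0e+00] q [-1.37  0.48  0.02  1.56 -0.01  1.11 -0.08] F [-0.4 -0.1 -0.7] g 0.993 0.0
```

>>> advance:
  plan:
    - [[-0.0277,-0.025,-0.001],[0,0,0]]
    - [[-0.0277,-0.025,-0.001],[0,0,0]]
    - [[-0.0277,-0.025,-0.001],[0,0,0]]
    - [[-0.0277,-0.025,-0.001],[0,0,0]]
    - [[-0.0277,-0.025,-0.001],[0,0,0]]
    - [[-0.0277,-0.025,-0.001],[0,0,0]]
    - [[-0.0277,-0.025,-0.001],[0,0,0]]
    - [[-0.0277,-0.025,-0.001],[0,0,0]]
    - [[-0.0277,-0.025,-0.001],[0,0,0]]
    - [[-0.0277,-0.025,-0.001],[0,0,0]]
    - [[-0.0277,-0.025,-0.001],[0,0,0]]
    - [[-0.0277,-0.025,-0.001],[0,0,0]]
    - [[-0.0277,-0.025,-0.001],[0,0,0]]
    - [[-0.0277,-0.025,-0.001],[0,0,0]]
    - [[-0.0277,-0.025,-0.001],[0,0,0]]
    - [[-0.0277,-0.025,-0.001],[0,0,0]]
    - [[-0.0277,-0.025,-0.001],[0,0,0]]
    - [[-0.0277,-0.025,-0.001],[0,0,0]]
    - [[-0.0277,-0.025,-0.001],[0,0,0]]
    - [[-0.0277,-0.025,-0.001],[0,0,0]]
  aperture: 0

```text
clock: 1.82
eef_pos: [0.5814, -0.001, 0.2426]
tool_rot: [-0.0, 0.152, 0.988, 0.0]
ft_force: [1.0, 0.8, -0.6]
grip_width: 0.008
grip_force: 0.0
```

>>> advance:
  plan:
    - [[0,0,0],[0,0,0]]
    - [[0,0,0],[0,0,0]]

```text
clock: 1.98
eef_pos: [0.5813, -0.0019, 0.2424]
tool_rot: [-0.0, 0.154, 0.988, -0.001]
ft_force: [-0.3, 0.5, -0.1]
grip_width: 0.003
grip_force: 0.0
```

Run:
```python
from h import *
c=cap("wrist"); np.save("w0",c,allow_pickle=True); cv2.imwrite("pics/w0.png",np.clip(c["color"][:,:,::-1]*1.5,0,255).astype("uint8")); to([.58,0,.24])
```

```text
t 2.03 tcp [5.807e-01 3.000e-04 2.422e-01] tool d [ 0.0006 -0.0005  0.0022] yawY 1.2644 tilt [-9.e-04  0.e+00 -1.e+00] q [-0.41  0.31  0.38  1.79 -0.13  1.07  1.28] F [ 0.3  0.6 -0.9] g 0.003 0.0
```

View pics/w0.png

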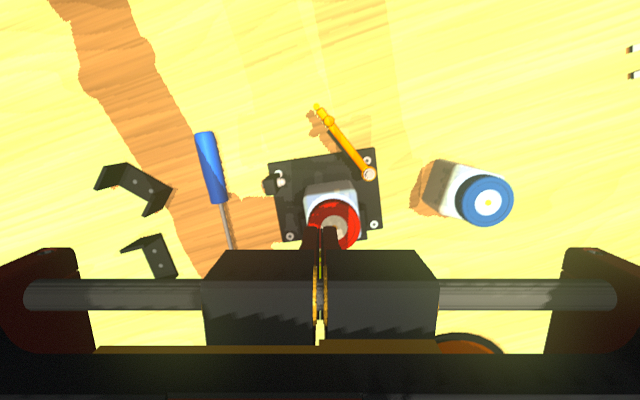

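The wrist view shows the keeper from its hinge at about (369,173) to its tip at (317,107). The lid is at (335,222), partly hidden by the fingers, and the plate's screws and catch post (275,182) are visible. I'll enlarge it.

Run:
```python
from h import *
c=np.load("w0.npy",allow_pickle=True).item()
g=cv2.resize(c["color"][95:255,255:395,::-1],None,fx=3.7,fy=3.7,interpolation=2)
cv2.imwrite("pics/w0c.png",np.clip(g*.9,0,255).astype("uint8"))
P=pts(c);hsv=cv2.cvtColor(c["color"],cv2.COLOR_RGB2HSV)
m=(cv2.inRange(hsv,(8,100,60),(28,255,255))>0);m[:95]=0;m[190:]=0;m[:,:300]=0;m[:,385:]=0
Z=P[:,:,2]
for lo,hi in((.03,.042),(.042,.05),(.07,.09)):
    k=m&(Z>lo)&(Z<hi); v,u=np.nonzero(k); print(lo,hi,len(u), (P[k].mean(0).round(4),u.mean(),v.mean(),u.min(),u.max(),v.min(),v.max()) if len(u) else "")
print("lid",[P[v,u].round(4) for u,v in((320,210),(335,205),(352,225),(335,215))])
print("hinge",P[173,369].round(4),plane(c,369,173,.045).round(4))
```

```text
0.03 0.042 19 (array([0.5454, 0.0373, 0.0376]), np.float64(341.42105263157896), np.float64(145.1578947368421), np.int64(315), np.int64(368), np.int64(110), np.int64(173))
0.042 0.05 722 (array([0.5423, 0.0396, 0.0448]), np.float64(342.9916897506925), np.float64(142.43351800554018), np.int64(313), np.int64(375), np.int64(103), np.int64(180))
0.07 0.09 102 (array([0.5127, 0.0287, 0.0797]), np.float64(327.9313725490196), np.float64(120.3921568627451), np.int64(323), np.int64(333), np.int64(115), np.int64(126))
lid [array([ 0.5963, -0.0068,  0.1102]), array([0.5961, 0.0096, 0.1094]), array([0.6221, 0.0203, 0.1103]), array([0.6063, 0.0064, 0.11  ])]
hinge [0.5861 0.0588 0.0495] [0.587  0.0593 0.045 ]
```

View pics/w0c.png

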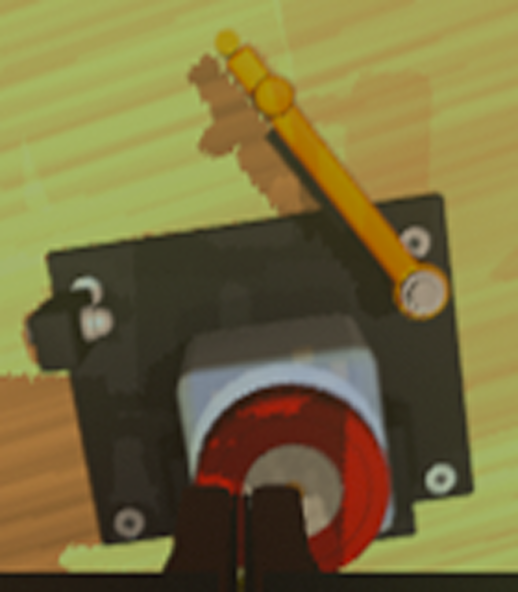

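Run:
```python
from h import *
c=np.load("w0.npy",allow_pickle=True).item();t=np.load("top.npy",allow_pickle=True).item();s=np.load("side.npy",allow_pickle=True).item()
q=[plane(c,255+u/3.7,95+v/3.7,.008)[:2] for u,v in((50,252),(440,195),(470,492),(103,545))]
print(np.array(q).round(4)); q=np.array(q)
ctr=q.mean(0);ex=(q[2]+q[3]-q[0]-q[1]);ey=q[1]+q[2]-q[0]-q[3]
print("sizes",np.linalg.norm(ex)/2,np.linalg.norm(ey)/2,"yaw",np.degrees(np.arctan2(ex[1],ex[0])),np.degrees(np.arctan2(ey[1],ey[0]))-90)
yaw=(np.arctan2(ex[1],ex[0])+np.arctan2(ey[1],ey[0])-np.pi/2)/2
A=np.array([[np.cos(yaw),-np.sin(yaw)],[np.sin(yaw),np.cos(yaw)]])
print("ctr",ctr,"hinge in cradle",(A.T@(np.array([.5865,.059])-ctr)),"exp hinge",ctr+A@[-.032,.052],"home",ctr+A@[.01,0])
d=A.T@(np.array([.5127,.0287])-np.array([.5865,.059]));print("keeper",np.arctan2(-d[0],-d[1]),np.linalg.norm(d))
# lid: points at z~.11 in each
for n,k in(("w",c),("top",t),("side",s)):
    P=pts(k);hs=cv2.cvtColor(k["color"],cv2.COLOR_RGB2HSV)
    m=(abs(P[:,:,2]-.110)<.006)&(np.hypot(P[:,:,0]-.62,P[:,:,1])<.05)
    v,u=np.nonzero(m);w=P[m]
    if n=="w":
        # red only
        mm=m&((hs[:,:,0]<6)|(hs[:,:,0]>172))&(hs[:,:,1]>130);w=P[mm]
    # min enclosing circle
    (x,y),r=cv2.minEnclosingCircle((w[:,:2]*1000).astype(np.float32)); print(n,len(w),x,y,r,w.mean(0).round(4))
# two-view triangulation of lid from circle centres
print("top lid axis",plane(t,342.5,180,.110))
print("side", plane(s,285+(630-400)/4,180+68/4,.110))
```

```text
[[ 0.54   -0.0616]
 [ 0.5634  0.0787]
 [ 0.6754  0.0603]
 [ 0.6531 -0.0812]]
sizes 0.11413501228162518 0.14273404500671152 yaw -9.576922083184481 -9.213201116264216
ctr [ 0.6080138  -0.00095758] hinge in cradle [-0.03101275  0.05564139] exp hinge [0.58493157 0.05556861] home [ 0.61787966 -0.00258999]
keeper 1.0172372284272315 0.07977800448745252
w 768 618.1412353515625 1.4587745666503906 27.452518463134766 [0.6159 0.0081 0.1102]
top 247 620.429931640625 -0.08279497921466827 28.21294593811035 [ 6.203e-01 -3.000e-04  1.108e-01]
side 243 617.607666015625 0.24724827706813812 30.944339752197266 [ 0.6185 -0.0036  0.1099]
top lid axis [ 0.61959582 -0.00182685  0.11      ]
side [ 0.62124958 -0.00083057  0.11      ]
```

>>> advance:
  plan:
    - [[0,0,0],[0,0,0.125]]
    - [[0,0,0],[0,0,0.125]]
    - [[0,0,0],[0,0,0.125]]
    - [[0,0,0],[0,0,0.125]]
    - [[0,0,0],[0,0,0.125]]
    - [[0,0,0],[0,0,0.125]]
    - [[0,0,0],[0,0,0.124]]
    - [[0.0137,-0.0087,0.02],[0,0,0]]
    - [[0.0137,-0.0087,0.02],[0,0,0]]
    - [[0.0137,-0.0087,0.02],[0,0,0]]
    - [[0.0137,-0.0087,0.02],[0,0,0]]
    - [[0.0137,-0.0087,0.02],[0,0,0]]
    - [[0.0137,-0.0087,0.02],[0,0,0]]
    - [[0,0,0.0],[0,0,0]]
    - [[0,0,0],[0,0,0]]

```text
clock: 3.28
eef_pos: [0.4999, 0.0584, 0.1222]
tool_rot: [-0.001, 0.554, 0.832, -0.001]
ft_force: [0.3, -0.2, 0.3]
grip_width: 0.007
grip_force: 0.0
```

Run:
```python
from h import *
to([.5013,.0565,.062])
```

```text
t 3.28 tcp [0.4999 0.0584 0.1222] tool d [-0.0023  0.0007  0.0602] yawY 0.3956 tilt [-2.3e-03  2.0e-04 -1.0e+00] q [-0.64  0.36  0.49  2.08 -0.24  0.76  0.39] F [ 0.3 -0.2  0.3] g 0.007 0.0
```

>>> advance:
  plan:
    - [[0,0,0.02],[0,0,0]]
    - [[0,0,0.02],[0,0,0]]
    - [[0,0,0.02],[0,0,0]]
    - [[0,0,0],[0,0,0]]
    - [[-0.006,0,0],[0,0,0]]
    - [[-0.006,0,0],[0,0,0]]
    - [[-0.004,0,0],[0,0,0]]
    - [[0,0,0],[0,0,0]]
    - [[0,0,0],[0,0,0]]

```text
clock: 4.03
eef_pos: [0.5083, 0.0415, 0.0636]
tool_rot: [0.001, 0.556, 0.831, 0.001]
ft_force: [-0.8, -0.3, -0.1]
grip_width: 0.005
grip_force: 0.0
```

Run:
```python
from h import *
to([.5127,.0287,.062])
c=cap("wrist"); np.save("w1",c,allow_pickle=True); cv2.imwrite("pics/w1.png",np.clip(cv2.resize(c["color"][80:300,200:440,::-1],None,fx=2.5,fy=2.5)*1.,0,255).astype("uint8"))
```

```text
t 4.03 tcp [0.5083 0.0415 0.0636] tool d [-0.0135 -0.0008  0.0016] yawY 0.391 tilt [ 1.8e-03  4.0e-04 -1.0e+00] q [-0.55  0.46  0.43  2.1  -0.32  0.64  0.49] F [-0.8 -0.3 -0.1] g 0.005 0.0
```

View pics/w1.png

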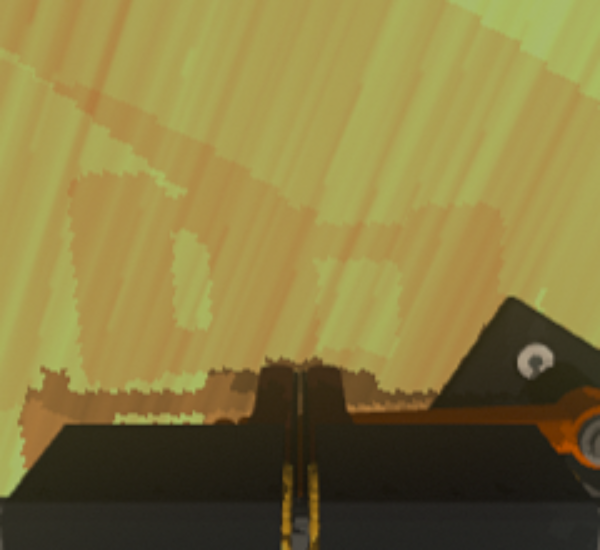

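The closed fingers are at the outer side of the peg, level with the bar, and the hinge is at the right of the crop (595,440). Next I'll swing the bar along the arc about the hinge.

>>> advance:
  plan:
    - [[-0.0081,-0.0011,0],[0,0,-0.1]]
    - [[-0.0081,-0.0011,0],[0,0,-0.1]]
    - [[-0.0081,-0.0011,0],[0,0,-0.1]]
    - [[-0.0081,-0.0011,0],[0,0,-0.1]]
    - [[-0.0081,-0.0011,0],[0,0,-0.1]]
    - [[-0.0081,-0.0011,0],[0,0,-0.1]]
    - [[-0.0081,-0.0011,0],[0,0,-0.1]]
    - [[-0.0081,-0.0011,0],[0,0,-0.1]]
    - [[-0.0041,-0.0006,0],[0,0,-0.05]]
    - [[0,0,0],[0,0,0]]

```text
clock: 4.92
eef_pos: [0.5481, -0.013, 0.063]
tool_rot: [0.0, 0.163, 0.987, 0.0]
ft_force: [-0.0, 0.6, -0.8]
grip_width: 0.005
grip_force: 0.0
```

Run:
```python
from h import *
to([.573,-.021,.062])
```

```text
t 4.92 tcp [ 0.5481 -0.013   0.063 ] tool d [-0.0262  0.0005  0.001 ] yawY 1.2429 tilt [ 9.e-04 -0.e+00 -1.e+00] q [-0.25  0.49  0.21  2.   -0.15  0.67  1.29] F [-0.   0.6 -0.8] g 0.005 0.0
```

>>> advance:
  plan:
    - [[-0.004,-0.0006,0],[0,0,-0.08]]
    - [[-0.004,0,0],[0,0,-0.08]]
    - [[-0.002,0,0],[0,0,0]]
    - [[-0.001,0,0],[0,0,0]]
    - [[0,0,0],[0,0,0]]

```text
clock: 5.33
eef_pos: [0.5532, -0.0158, 0.062]
tool_rot: [-0.004, 0.085, 0.996, -0.0]
ft_force: [-10.8, -0.2, 7.6]
grip_width: 0.006
grip_force: 5.2
```

>>> advance:
  plan:
    - [[-0.001,0,0],[0,0,0]]
    - [[-0.001,0,0],[0,0,0]]
    - [[0,0,0],[0,0,0]]

```text
clock: 5.58
eef_pos: [0.5562, -0.0165, 0.0623]
tool_rot: [-0.003, 0.085, 0.996, -0.001]
ft_force: [-5.6, -2.7, 4.2]
grip_width: 0.009
grip_force: 3.2
```

Run:
```python
from h import *
to([.573,-.021,.062])
c=cap("top");P=pts(c);hs=cv2.cvtColor(c["color"],cv2.COLOR_RGB2HSV)
c2=cap("side");cv2.imwrite("pics/s1.png",np.clip(cv2.resize(c2["color"][180:260,275:385,::-1],None,fx=6,fy=6,interpolation=2)*1.6,0,255).astype("uint8"))
```

```text
t 5.58 tcp [ 0.5562 -0.0165  0.0623] tool d [-0.0173 -0.0015  0.0002] yawY 1.3996 tilt [-6.4e-03 -5.0e-04 -1.0e+00] q [-0.21  0.5   0.17  1.97 -0.12  0.69  1.43] F [-5.6 -2.7  4.2] g 0.009 3.2
```

View pics/s1.png

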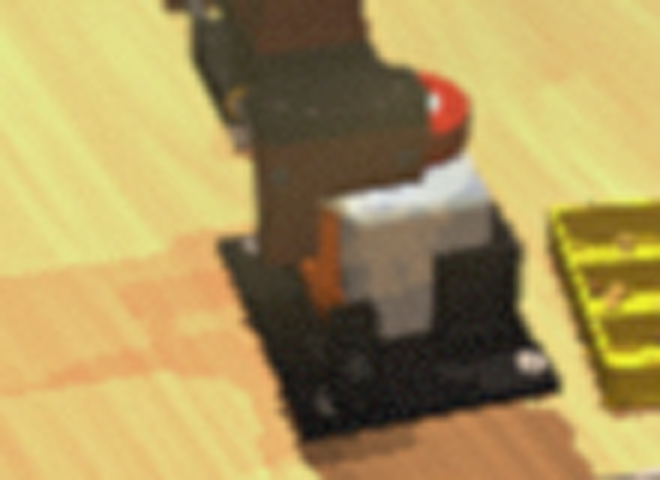

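The peg is pressed up against the jar's front and the finger is behind it. I'll push on until the stop shows in the force.

>>> advance:
  plan:
    - [[-0.001,0,0],[0,0,0]]
    - [[-0.001,0,0],[0,0,0]]
    - [[0,0,0],[0,0,0]]

```text
clock: 5.93
eef_pos: [0.5594, -0.0169, 0.0623]
tool_rot: [-0.002, 0.085, 0.996, -0.0]
ft_force: [-6.0, -1.2, 3.7]
grip_width: 0.004
grip_force: 3.1
```

>>> advance:
  plan:
    - [[-0.001,0,0],[0,0,0]]
    - [[-0.001,0,0],[0,0,0]]
    - [[0,0,0],[0,0,0]]

```text
clock: 6.18
eef_pos: [0.5597, -0.017, 0.062]
tool_rot: [-0.004, 0.085, 0.996, -0.0]
ft_force: [-11.0, -1.4, 7.5]
grip_width: 0.008
grip_force: 5.3
```

>>> advance:
  plan:
    - [[-0.001,0,0],[0,0,0]]
    - [[0,0,0],[0,0,0]]

```text
clock: 6.35
eef_pos: [0.5599, -0.0171, 0.0619]
tool_rot: [-0.005, 0.085, 0.996, -0.0]
ft_force: [-12.6, -1.4, 10.0]
grip_width: 0.005
grip_force: 6.3
```

>>> advance:
  plan:
    - [[-0.002,0,0],[0,0,0]]
    - [[-0.001,0,0],[0,0,0]]
    - [[0,0,0],[0,0,0]]

```text
clock: 6.6
eef_pos: [0.5604, -0.0174, 0.0616]
tool_rot: [-0.007, 0.085, 0.996, -0.0]
ft_force: [-19.6, -0.2, 14.7]
grip_width: 0.003
grip_force: 9.6
```

>>> advance:
  plan:
    - [[-0.002,0,0],[0,0,0]]
    - [[0,0,0],[0,0,0]]
    - [[0,0,0],[0,0,0]]
    - [[0,0,0],[0,0,0]]

```text
clock: 6.93
eef_pos: [0.5607, -0.0175, 0.0614]
tool_rot: [-0.009, 0.085, 0.996, -0.0]
ft_force: [-23.0, -0.2, 18.3]
grip_width: 0.004
grip_force: 11.5
```

>>> advance:
  plan:
    - [[0.012,0,0],[0,0,0]]
    - [[0.012,0,0],[0,0,0]]
    - [[0.012,0,0],[0,0,0]]
    - [[0.012,0,0],[0,0,0]]
    - [[0.004,0,-0.03],[0,0,0]]
    - [[0,0,-0.03],[0,0,0]]
    - [[0,0,-0.03],[0,0,0]]
    - [[0,0,-0.03],[0,0,0]]
    - [[0,0,-0.03],[0,0,0]]
    - [[0,0,-0.03],[0,0,0]]
    - [[-0.015,0,0],[0,0,0]]
    - [[-0.015,0,0],[0,0,0]]
    - [[0,0,0],[0,0,0]]
    - [[0,0,0],[0,0,0]]
  aperture: 1.0

```text
clock: 8.1
eef_pos: [0.5481, -0.0137, 0.2426]
tool_rot: [0.0, 0.085, 0.996, 0.0]
ft_force: [0.3, 0.9, -0.3]
grip_width: 0.989
grip_force: 0.0
```

Run:
```python
from h import *
c=cap("wrist"); np.save("w2",c,allow_pickle=True); to([.6185,-.001,.2])
cv2.imwrite("pics/w2.png",np.clip(cv2.resize(c["color"][110:310,220:420,::-1],None,fx=3,fy=3)*.9,0,255).astype("uint8"))
P=pts(c);Z=P[:,:,2];hsv=cv2.cvtColor(c["color"],cv2.COLOR_RGB2HSV)
m=(cv2.inRange(hsv,(5,100,50),(28,255,255))>0)&(Z>.07)&(Z<.086)&(P[:,:,0]<.6);print("peg",m.sum(),P[m].mean(0))
```

```text
t 8.15 tcp [ 0.5475 -0.0137  0.2423] tool d [-0.0679  0.0245  0.0423] yawY 1.4017 tilt [-7.e-04  1.e-04 -1.e+00] q [-0.27  0.25  0.22  1.85 -0.06  1.05  1.37] F [-0.4  0.2 -0.5] g 0.998 0.0
peg 97 [ 0.5730965  -0.0207783   0.07877425]
```

View pics/w2.png

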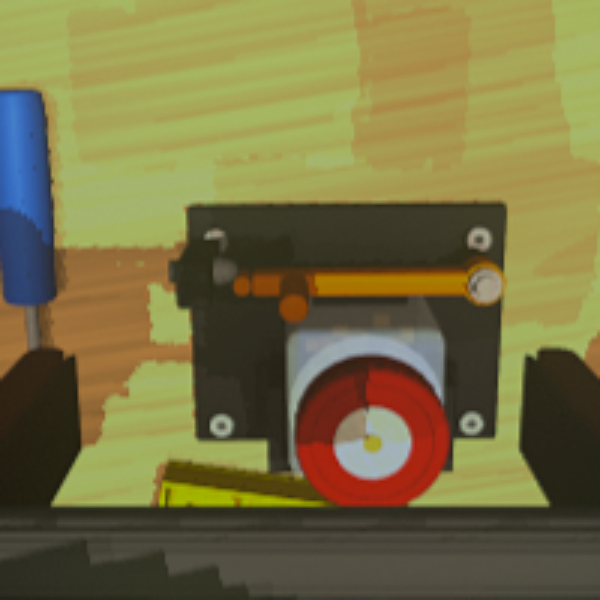

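The keeper is parallel to the plate's front edge with its nose at the catch (240,285 in the crop), and the peg is where θ=0 predicts. The lid is at about (372,432). Next I'll fix the lid's centre.

Run:
```python
from h import *
c=np.load("w2.npy",allow_pickle=True).item();P=pts(c);t=cap("top");Pt=pts(t)
for n,k,Q in(("w",c,P),("top",t,Pt)):
    m=(abs(Q[:,:,2]-.110)<.005)&(np.hypot(Q[:,:,0]-.62,Q[:,:,1])<.05);w=Q[m]
    if len(w)<20: print(n,len(w));continue
    (x,y),r=cv2.minEnclosingCircle((w[:,:2]*1000).astype(np.float32)); print(n,len(w),x,y,r,w.mean(0).round(4),np.percentile(w,[1,99],axis=0).round(4).tolist())
print(plane(c,344,254,.110),plane(c,220+374/3,110+442/3,.110))
q=np.array([plane(c,220+u/3,110+v/3,.008)[:2] for u,v in((188,206),(507,206))]);print(q,np.degrees(np.arctan2(*(q[1]-q[0])[::-1]))-90)
ey=(q[1]-q[0])/np.linalg.norm(q[1]-q[0]);ex=np.array([ey[1],-ey[0]]);print("home",q.mean(0)+ex*.068)
```

```text
w 1963 619.7721557617188 0.15244582295417786 28.45208740234375 [6.180e-01 2.000e-04 1.101e-01] [[0.5928, -0.0263, 0.1064], [0.6436, 0.0262, 0.1118]]
top 83 628.190673828125 5.010974884033203 24.721973419189453 [0.6298 0.0142 0.1108] [[0.6069, -0.0066, 0.1069], [0.6492, 0.0266, 0.1148]]
[0.61677743 0.00102766 0.11      ] [0.62075189 0.00116084 0.11      ]
[[ 0.53963431 -0.06366573]
 [ 0.56402206  0.07916621]] -9.68949046267906
home [ 0.61885812 -0.00369475]
```

>>> advance:
  plan:
    - [[0,0,0],[0,0,0.125]]
    - [[0,0,0],[0,0,0.125]]
    - [[0,0,0],[0,0,0.125]]
    - [[0,0,0],[0,0,0.125]]
    - [[0,0,0],[0,0,0.029]]
    - [[-0.0115,0.0142,0],[0,0,0]]
    - [[-0.0115,0.0142,0],[0,0,0]]
    - [[-0.0115,0.0142,0],[0,0,0]]
    - [[-0.0115,0.0142,0],[0,0,0]]
    - [[0,0,0.03],[0,0,0]]
    - [[0,0,0.03],[0,0,0]]
    - [[0,0,0.03],[0,0,0]]
    - [[0,0,0.02],[0,0,0]]
    - [[0,0,0],[0,0,0]]
    - [[0,0,0],[0,0,0]]
  aperture: 1.0

```text
clock: 9.45
eef_pos: [0.6185, -0.0, 0.1319]
tool_rot: [-0.001, 0.342, 0.94, -0.001]
ft_force: [0.2, -0.4, 0.1]
grip_width: 1.004
grip_force: 0.0
```

Run:
```python
from h import *
to([.619,.0003,.088])
c=cap("wrist");P=pts(c)
m=(abs(P[:,:,2]-.110)<.004)&(np.hypot(P[:,:,0]-.619,P[:,:,1])<.033);w=P[m]
(x,y),r=cv2.minEnclosingCircle((w[:,:2]*1000).astype(np.float32));print(len(w),x,y,r)
cv2.imwrite("pics/w3.png",c["color"][:,:,::-1])
```

```text
t 9.45 tcp [ 0.6185 -0.      0.1319] tool d [-0.0003  0.0007  0.0439] yawY 0.8729 tilt [-2.8e-03 -2.0e-04 -1.0e+00] q [-0.3   0.49  0.27  1.79 -0.16  0.88  0.91] F [ 0.2 -0.4  0.1] g 1.004 0.0
5320 620.2438354492188 0.3391290307044983 28.416805267333984
```

View pics/w3.png

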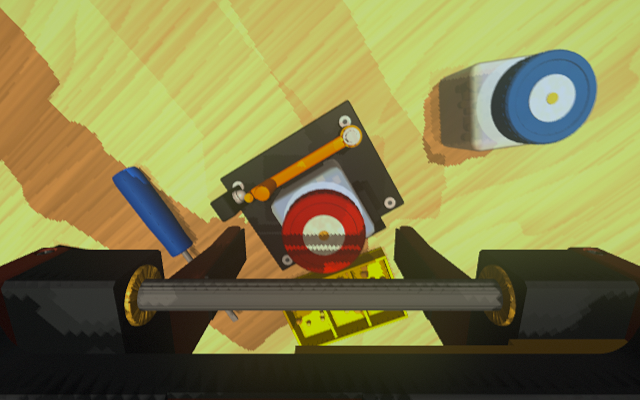

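The fingers straddle the red lid (centre at 324,233), and the keeper is shut at upper left. I'll go down and grip.

>>> advance:
  plan:
    - [[-0.0007,0.001,0.015],[0,0,0]]
    - [[0,0,0.015],[0,0,0]]
    - [[0,0,0.0135],[0,0,0]]
    - [[0,0,0],[0,0,0]]
    - [[0,0,0],[0,0,0]]

```text
clock: 9.92
eef_pos: [0.6215, 0.0002, 0.0905]
tool_rot: [0.001, 0.342, 0.94, 0.0]
ft_force: [0.1, 0.6, 0.9]
grip_width: 1.001
grip_force: 0.0
```

>>> advance:
  plan:
    - [[0,0,0],[0,0,0]]
    - [[0,0,0],[0,0,0]]
    - [[0,0,0],[0,0,0]]
    - [[0,0,0],[0,0,0]]
    - [[0,0,0],[0,0,0]]
    - [[0,0,0],[0,0,0]]
    - [[0,0,0],[0,0,0]]
    - [[0,0,0],[0,0,0]]
  aperture: 0

```text
clock: 10.58
eef_pos: [0.6213, 0.0005, 0.0895]
tool_rot: [0.0, 0.342, 0.94, 0.0]
ft_force: [0.8, 1.9, 1.7]
grip_width: 0.634
grip_force: 30.0
```

Run:
```python
from h import *
to([.62,.0003,.088]); print(arm.observe()["ft_torque"])
```

```text
t 10.58 tcp [6.213e-01 5.000e-04 8.950e-02] tool d [ 0.0009 -0.001   0.0015] yawY 0.8732 tilt [ 9.e-04  4.e-04 -1.e+00] q [-0.29  0.55  0.25  1.81 -0.18  0.8   0.93] F [0.8 1.9 1.7] g 0.634 30.0
[ 0.15972592 -0.11623065 -0.02645377]
```

>>> advance:
  plan:
    - [[0,0,-0.0001],[0,0,-0.06]]
    - [[0,0,-0.0002],[0,0,-0.08]]
    - [[0,0,-0.0002],[0,0,-0.08]]
    - [[0,0,-0.0002],[0,0,-0.08]]

```text
clock: 10.92
eef_pos: [0.6211, -0.0001, 0.0901]
tool_rot: [0.0, 0.197, 0.98, 0.0]
ft_force: [0.6, 0.8, 2.0]
grip_width: 0.636
grip_force: 30.0
```

Run:
```python
from h import *
to([.62,.0003,.088]); print(arm.observe()["ft_torque"])
```

```text
t 10.92 tcp [ 6.211e-01 -1.000e-04  9.010e-02] tool d [ 0.0012 -0.0001  0.0021] yawY 1.1749 tilt [ 5.e-04  2.e-04 -1.e+00] q [-0.23  0.54  0.17  1.81 -0.12  0.8   1.18] F [0.6 0.8 2. ] g 0.636 30.0
[ 0.01601391 -0.14119227 -0.55029422]
```

>>> advance:
  plan:
    - [[0,0,-0.0002],[0,0,-0.08]]
    - [[0,0,-0.0002],[0,0,-0.08]]
    - [[0,0,-0.0002],[0,0,-0.08]]
    - [[0,0,-0.0002],[0,0,-0.08]]
    - [[0,0,-0.0002],[0,0,-0.08]]

```text
clock: 11.33
eef_pos: [0.6208, -0.0003, 0.0907]
tool_rot: [-0.0, -0.003, 1.0, -0.0]
ft_force: [1.6, -0.7, -1.5]
grip_width: 0.635
grip_force: 30.0
```

Run:
```python
from h import *
to([.62,.0003,.088]); print(arm.observe()["ft_torque"])
```

```text
t 11.33 tcp [ 6.208e-01 -3.000e-04  9.070e-02] tool d [0.0008 0.0006 0.0027] yawY 1.5759 tilt [-1.e-04 -3.e-04 -1.e+00] q [-0.15  0.54  0.07  1.8  -0.05  0.8   1.52] F [ 1.6 -0.7 -1.5] g 0.635 30.0
[-0.07182619 -0.20961027 -0.13395895]
```

>>> advance:
  plan:
    - [[0,0,-0.0002],[0,0,-0.08]]
    - [[0,0,-0.0002],[0,0,-0.08]]
    - [[0,0,-0.0002],[0,0,-0.08]]
    - [[0,0,-0.0002],[0,0,-0.08]]
    - [[0,0,-0.0002],[0,0,-0.08]]
    - [[0,0,-0.0002],[0,0,-0.08]]
    - [[0,0,-0.0002],[0,0,-0.08]]
    - [[0,0,-0.0002],[0,0,-0.08]]
    - [[0,0,0],[0,0,-0.02]]
    - [[0,0,0],[0,0,0]]

```text
clock: 12.17
eef_pos: [0.6205, -0.0002, 0.0921]
tool_rot: [-0.0, -0.324, 0.946, 0.0]
ft_force: [0.6, -0.2, -0.0]
grip_width: 0.636
grip_force: 30.0
```

Run:
```python
from h import *
to([.62,.0003,.088]); print(arm.observe()["ft_torque"])
c=cap("wrist"); cv2.imwrite("pics/w4.png",cv2.resize(c["color"][90:330,180:460,::-1],None,fx=2.5,fy=2.5))
```

```text
t 12.17 tcp [ 6.205e-01 -2.000e-04  9.210e-02] tool d [0.0001 0.0007 0.0041] yawY 2.2318 tilt [-8.e-04 -0.e+00 -1.e+00] q [-0.03  0.54 -0.09  1.79  0.06  0.82  2.08] F [ 0.6 -0.2 -0. ] g 0.636 30.0
[0.00912656 0.00289853 0.0241685 ]
```

View pics/w4.png

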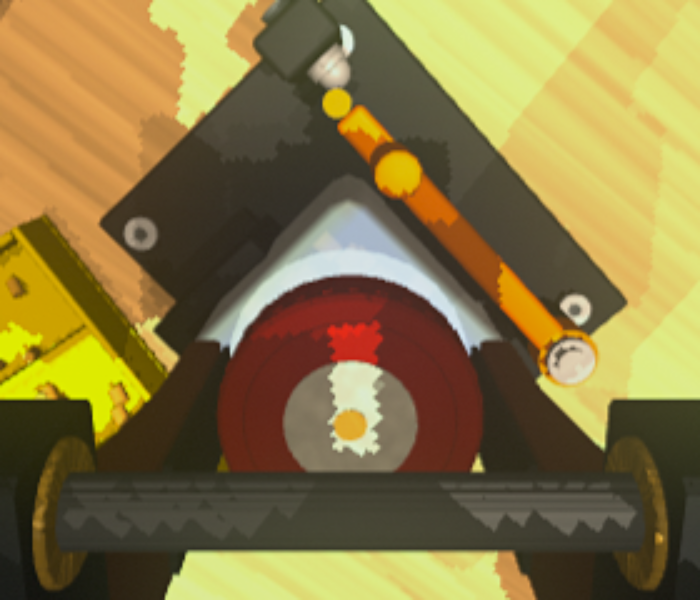

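The lid is held, torque has dropped to zero, and the keeper is still shut (nose at 337,103). I'll test the lift gently.

>>> advance:
  plan:
    - [[0,0,-0.001],[0,0,0]]
    - [[0,0,-0.001],[0,0,0]]
    - [[0,0,0],[0,0,0]]
    - [[0,0,0],[0,0,0]]

```text
clock: 12.55
eef_pos: [0.6209, 0.0002, 0.0946]
tool_rot: [0.0, -0.325, 0.946, -0.0]
ft_force: [-0.2, -0.3, 0.3]
grip_width: 0.638
grip_force: 30.0
```

>>> advance:
  plan:
    - [[0,0,-0.001],[0,0,0]]
    - [[0,0,-0.001],[0,0,0]]
    - [[0,0,-0.002],[0,0,0]]
    - [[0,0,-0.002],[0,0,0]]
    - [[0,0,0],[0,0,0]]

```text
clock: 12.97
eef_pos: [0.6212, 0.0003, 0.101]
tool_rot: [0.0, -0.325, 0.946, -0.0]
ft_force: [0.3, -0.3, 0.2]
grip_width: 0.639
grip_force: 30.0
```

>>> advance:
  plan:
    - [[0,0,-0.002],[0,0,0]]
    - [[0,0,-0.002],[0,0,0]]
    - [[0,0,-0.002],[0,0,0]]
    - [[0,0,-0.002],[0,0,0]]
    - [[0,0,0],[0,0,0]]
    - [[0,0,0],[0,0,0]]
    - [[0,0,0],[0,0,0]]
    - [[0,0,0],[0,0,0]]
    - [[0,0,0],[0,0,0]]
    - [[0,0,0],[0,0,0]]

```text
clock: 13.8
eef_pos: [0.6208, 0.0002, 0.1084]
tool_rot: [-0.0, -0.325, 0.946, 0.0]
ft_force: [-0.1, 0.3, 0.1]
grip_width: 0.635
grip_force: 30.0
```

Run:
```python
from h import *
to([.62,.0003,.088])
c=cap("side");cv2.imwrite("pics/s2.png",np.clip(cv2.resize(c["color"][170:260,275:385,::-1],None,fx=6,fy=6,interpolation=2)*1.6,0,255).astype("uint8"))
```

```text
t 13.8 tcp [6.208e-01 2.000e-04 1.084e-01] tool d [0.0005 0.0006 0.0204] yawY 2.233 tilt [-1.e-04  0.e+00 -1.e+00] q [-0.03  0.51 -0.09  1.78  0.06  0.85  2.08] F [-0.1  0.3  0.1] g 0.635 30.0
```

View pics/s2.png

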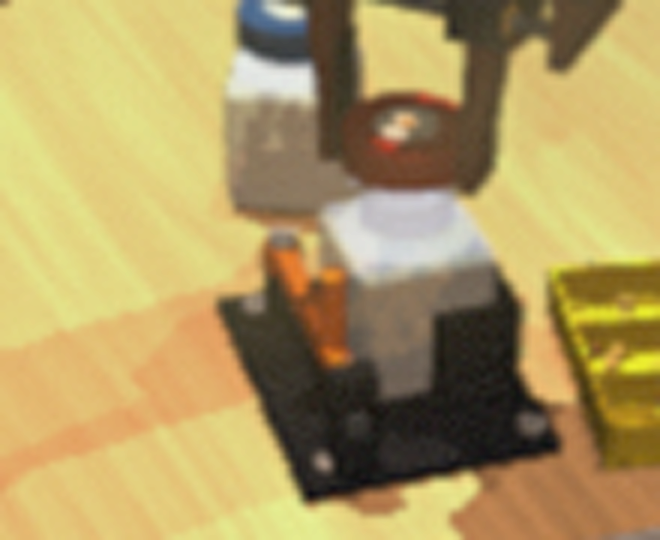

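The lid is held level above the now visible neck, about 19 mm over the rim. The jar is seated and the keeper shut.

```bash
python3 -c "
from workcell import arm
print(arm.close_job())"
```

```text
the job is handed in; nothing more can be done
None
```

I handed the job in at about 14 s: the keeper is shut and the jar is braced in its cradle. The lid came off after a 78° anticlockwise turn and is held level about 19 mm above the rim; the hand-in returned no verdict.

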